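# Find and release the latched extractor key

### The job

One zone of the bench extractor was left on, and would blow the gold leaf about: its key is still latched down among the four identical keys of the grey control box. Tap all four keys lightly with the fingertips, one after another along the row beginning with the key next to the round knob, to find the latched one; a tap must neither let the latched key go nor push a raised key as far down as the latched one. Only then press the latched key home so that it springs back up, and leave all four keys up and the bottle, brush and cup where they are, without lifting or moving them.

Things in the scene. Friction and masses are not known exactly. Their poses are not given: they have to be found in the camera images.
- panel: grey control box screwed to the bench, 110 mm (x, depth) by 250 mm (y, length) by 50 mm high; origin at the centre of its underside on the bench; z up, y along the key row. A fixed round black knob (30 mm across, its top 68 mm above the bench) stands on it at y = +98 mm; the four keys stand at x = 0 and y = +42, -2, -46 and -90 mm, in this order from the knob
- key_a: one of four identical cream plastic keys. Flat cap 36 mm (x) by 26 mm (y, along the row), 44 mm from key to key. Origin: centre of the cap's top face, moving with it; z up, y along the row to the knob. Slides straight down only. Heights of the top over the bench, all keys: raised 68 mm, latched 62 mm, pressed home 58 mm (then 5 mm above the black collar round it)
- key_b: a key like key_a, same size and axes. Any raised key starts to give at 2 N, then resists by 0.4 N more per mm, springs back by itself and does not stay down
- key_c: a key like key_a, same size and axes. Whichever key is latched stands still up to about 4 N; it lets go when pushed 2 mm further (about 5 N) or home (6 N), and springs up to the raised height when the finger leaves
- key_d: a key like key_a, same size and axes. The letters a to d say nothing of the keys' order in the row
- bottle: loose white plastic bottle with black cap, 68 mm across, 170 mm high, standing behind the box; origin at the centre of its underside. Bystander
- brush: loose brush with wooden handle, 200 mm long along its x, 20 mm thick, lying in front of the box; origin on its underside, halfway along. Bystander
- pot: loose white open cup, 72 mm across the rim, 65 mm high, standing beside the end of the box away from the knob; origin at the centre of its underside. Bystander

How it is judged:
On the way, in this order (a step that is already met when the one before it is completed fails the run):
1. tap the key next to the knob with the fingers (((y of key_a in the frame of panel between 0.027 and 0.057 m and contact force between the fingers and key_a above 0.3 N) or (y of key_b in the frame of panel between 0.027 and 0.057 m and contact force between the fingers and key_b above 0.3 N) or (y of key_c in the frame of panel between 0.027 and 0.057 m and contact force between the fingers and key_c above 0.3 N) or (y of key_d in the frame of panel between 0.027 and 0.057 m and contact force between the fingers and key_d above 0.3 N))), for 0.02 s.
2. tap the second key from the knob with the fingers (((y of key_a in the frame of panel between -0.017 and 0.013 m and contact force between the fingers and key_a above 0.3 N) or (y of key_b in the frame of panel between -0.017 and 0.013 m and contact force between the fingers and key_b above 0.3 N) or (y of key_c in the frame of panel between -0.017 and 0.013 m and contact force between the fingers and key_c above 0.3 N) or (y of key_d in the frame of panel between -0.017 and 0.013 m and contact force between the fingers and key_d above 0.3 N))), for 0.02 s.
3. tap the third key from the knob with the fingers (((y of key_a in the frame of panel between -0.061 and -0.031 m and contact force between the fingers and key_a above 0.3 N) or (y of key_b in the frame of panel between -0.061 and -0.031 m and contact force between the fingers and key_b above 0.3 N) or (y of key_c in the frame of panel between -0.061 and -0.031 m and contact force between the fingers and key_c above 0.3 N) or (y of key_d in the frame of panel between -0.061 and -0.031 m and contact force between the fingers and key_d above 0.3 N))), for 0.02 s.
4. tap the key farthest from the knob with the fingers (((y of key_a in the frame of panel between -0.105 and -0.075 m and contact force between the fingers and key_a above 0.3 N) or (y of key_b in the frame of panel between -0.105 and -0.075 m and contact force between the fingers and key_b above 0.3 N) or (y of key_c in the frame of panel between -0.105 and -0.075 m and contact force between the fingers and key_c above 0.3 N) or (y of key_d in the frame of panel between -0.105 and -0.075 m and contact force between the fingers and key_d above 0.3 N))), for 0.02 s.
5. after the fourth tap the fingers have left the keys, and the latched key is still down (z of any of key_a, key_b, key_c, key_d in the frame of panel below 0.064 m and contact force between the fingers and key_a below 0.05 N and contact force between the fingers and key_b below 0.05 N and contact force between the fingers and key_c below 0.05 N and contact force between the fingers and key_d below 0.05 N), for 0.05 s.
6. the latched key has been pressed and has sprung back up, so that all four are raised (z of each of key_a, key_b, key_c, key_d in the frame of panel above 0.066 m), for 0.1 s.
At the end, for the whole second after the job is handed in: all four keys stand raised, each within 2 mm of its full height (all of step 6); the robot touches nothing.
It fails at once if while one key is latched, a second key is pushed down about as far (5.5 mm or more) (z of each of key_b, key_a in the frame of panel below 0.0625 m or z of each of key_c, key_a in the frame of panel below 0.0625 m or z of each of key_c, key_b in the frame of panel below 0.0625 m or z of each of key_d, key_a in the frame of panel below 0.0625 m or z of each of key_d, key_b in the frame of panel below 0.0625 m or z of each of key_d, key_c in the frame of panel below 0.0625 m).
It fails at once if the bottle, brush or cup is moved or lifted more than 20 mm, or the bottle or cup tipped ((distance of bottle from where it was at the start of the episode above 0.02 m or angle between bottle's own z axis and vertical above 0.3 rad) or distance of brush from where it was at the start of the episode above 0.02 m or (distance of pot from where it was at the start of the episode above 0.02 m or angle between pot's own z axis and vertical above 0.3 rad)).
It also fails if it takes over 48 s, if anything falls off the work surface, if the arm or the gripper's body presses on something with over 40 N, if the wrist force passes 120 N, or if a joint passes its speed limit or range.

### The arm

A 6-joint arm with a two-finger parallel gripper is mounted at the origin on the work surface. World frame = base frame: x ahead of the robot, y to its left, z up, the work surface at z = 0. Lengths are in m, angles in rad, forces in N, time in s.
With the tool pointing down it reaches from about 0.35 to 0.975 m from the base axis. Payload 4.9 kg.
Tool frame: the origin (TCP) lies at the very end of the fingers, on their centre line; the grasp point (between the pads) lies manip.grip_point_offset behind it (manip.grip_point_offset is the distance from the TCP to the grasp point, in m); z points along the fingers, y is the direction in which the jaws open and shut (so a half turn about z gives the same grasp; the last joint's range is limited). The gripper opens to 85 mm and grips with 20 to 120 N. Pads are 22 mm wide; open, the fingers measure 114 mm over their backs; the gripper's body (76 mm by 85 mm) begins 54 mm behind the grasp point. The pads swing forward as they close: fully open they stand 13 mm farther back than shut.
Start: joints at [-1.261, 0.053, 1.613, -0, 1.476, -0.119], TCP at [0.26, -0.568, 0.231] pointing down, gripper open.
Joint ranges: [-3.01, 3.01], [-1.01, 2.22], [0.06, 2.58], [-1.02, 4.17], [0.09, 2.62], [-3.14, 3.14]. Speed limits (rad/s): [2.57, 2.57, 3.14, 3.14, 3.14, 3.14].

### API

Orientations are given as a unit quaternion [w, x, y, z].
In Python, from plant import status, grab_frame, camera_params, ticket, boxes_of, outline_of, manip gives the robot as it stands. The module is installed in compiled form; this text tells all that it offers.
- The arm moves only by the tool play_rows, never from a script. Its argument "deltas" is a list of rows, each a list of 2 entries, a list of its own where there are three numbers: the shift along the world's x, y, z in m, then the turn about the world's z in rad. A call has 1 to 5 rows; each row is the pose to reach, as a shift and turn from the pose commanded when the call began; what a row does not reach only later rows make up. A row lasts 1/8 s, in which the tool goes at most 62.5 mm and 10.7 degrees, less where a joint would pass 70% of its speed; a pose out of reach is approached as far as the arm can. A call with a gripper value outside its range is refused whole. "grip" is the opening, from -1 (shut) to 1 (fully open), set as the call begins (left out, the last holds). The fingers move at their own pace and stop on an object; the grip force is fixed at half the most. Time passes only in rows, so rows that repeat a pose let the fingers close. It gives the time, the measured TCP pose, the force and the opening at its end, in the units of the state.
- status.state(): the state, without advancing time (a new reading comes with each control period).
- grab_frame(name): name is "scene" or "side" or "wrist"; returns (picture, depth): 480x640x3 uint8, blue, green, red; 480x640 float32, m along the optical axis (not along the pixel's ray), 0 where there is no reading.
- camera_params(name): a dict with "mtx" (3x3 intrinsics, pixels), "world_from_camera" (4x4, takes a point from camera to world coordinates). Camera axes: x right, y up, looking along -z (the intrinsics and any distortion apply to the point x, -y, -z); pixel columns grow to the right and rows downward; lengths in m; the calibration is good to about 2 mm. A picture is of the moment at which its call begins: read the wrist's pose just before it. camera_params takes no time and is no camera call; for the wrist camera it gives the pose at the moment of the call.
- ticket.job_done(): hands the job in, once; it reports no verdict.
Trained networks look in the newest picture that a camera, given by its name, has taken for a name from the list of things; names that differ only in an ending like _2 or _b are one class to them, and where a whole thing is asked for, a point or a joint stands for the part that bears it (a point fixed in the world has none). Each returns a list of dicts, best first, with "confidence" (0 to 1); they miss things now and then, are a little off and sometimes report something else, mostly with a low value. They report only what shows in the picture. A call takes as long as a camera call.
- boxes_of(camera, name): "box" ([left, top, right, bottom] in pixels, round what is visible of it).
- outline_of(camera, name): "region" (480x640 bool, what is visible of it) and "box" ([left, top, right, bottom] in pixels, round what is visible of it).
The state is a dict: "time": time; "joint_pos": joint angles; "joint_vel": joint speeds; "joint_efforts": joint torques, N m; "tool_pos": TCP position; "tool_rot": TCP orientation; "contact_force": force on the tool from outside, world axes, zero at the start; "ft_torque": the same for the moment, N m; "gripper_width": opening from 0.0 (shut) to 1.0 (fully open).
Only numpy, scipy, OpenCV 4.12 (cv2) and the standard library are available. Lean on these libraries where they do the work, as an engineer would, in place of code of your own. Each camera call takes 0.05 s, during which the arm holds its last target.

## Working session

There is one attempt and no reset: what is moved stays moved. The work goes in short steps, Python scripts to look and compute and a tool call to move; the robot and the scene stay as the last step left them, time stands still between calls to the robot, and variables do not carry over. Pictures are saved under pics/ and viewed, and the job is handed in when it is done.

Besides the shell and the picture viewer there is one more tool, called after ">>>" as name(argument=value, ...), one argument or row to a line, values as JSON. play_rows: Moves the arm, as the interface text tells. Its arguments: {"type":"object","properties":{"deltas":{"type":"array"},"grip":{"type":"number"}},"required":["deltas"]}

```bash
mkdir -p pics; python3 - <<'E'
from plant import *
import cv2
s=status.state();print({k:s[k] for k in ('time','tool_pos','tool_rot','contact_force','gripper_width')}, manip.grip_point_offset)
for c in ('scene','side'):
    im,d=grab_frame(c);cv2.imwrite(f'pics/{c}0.png',im)
    import numpy as np
    np.save(f'{c}0.npy',d)
    p=camera_params(c);print(c,p)
    for n in ('panel','key_a'):
        for o in boxes_of(c,n): print(n,o)
E
```

```text
{'time': 0.0, 'tool_pos': array([ 0.25964374, -0.5678181 ,  0.230024  ]), 'tool_rot': array([-1.06085838e-03,  9.77107532e-01,  2.12743357e-01, -9.47036482e-05]), 'contact_force': array([ 0.28890788,  0.02110503, -0.02132645]), 'gripper_width': 0.9998819904881336} 0.0187
scene {'mtx': array([[623.14784569,   0.        , 315.24235404],
       [  0.        , 623.14784569, 236.92573246],
       [  0.        ,   0.        ,   1.        ]]), 'world_from_camera': array([[-0.49492986, -0.72225625,  0.48310491,  1.02561588],
       [ 0.86891638, -0.40794566,  0.2802939 ,  0.22161947],
       [-0.00536348,  0.55850359,  0.82948477,  0.8239334 ],
       [ 0.        ,  0.        ,  0.        ,  1.        ]])}
panel {'box': [228.8, 189.9, 401.1, 354.8], 'confidence': 0.61}
key_a {'box': [318.4, 248.6, 351.0, 276.6], 'confidence': 0.95}
key_a {'box': [295.6, 233.8, 324.6, 258.6], 'confidence': 0.81}
key_a {'box': [252.3, 198.3, 284.2, 224.4], 'confidence': 0.7}
key_a {'box': [273.0, 215.7, 301.2, 243.4], 'confidence': 0.64}
side {'mtx': array([[493.13712545,   0.        , 320.78435556],
       [  0.        , 493.13712545, 238.854031  ],
       [  0.        ,   0.        ,   1.        ]]), 'world_from_camera': array([[-0.87239653,  0.3599565 , -0.33068959,  0.3220554 ],
       [-0.48857994, -0.62191024,  0.61197818,  0.43976615],
       [ 0.01462628,  0.69545594,  0.71841987,  0.65655107],
       [ 0.        ,  0.        ,  0.        ,  1.        ]])}
panel {'box': [232.2, 205.7, 378.7, 338.0], 'confidence': 0.69}
key_a {'box': [334.7, 211.1, 354.1, 233.2], 'confidence': 0.87}
key_a {'box': [314.5, 226.3, 342.5, 247.9], 'confidence': 0.85}
key_a {'box': [281.0, 254.8, 307.2, 274.6], 'confidence': 0.77}
key_a {'box': [298.3, 242.8, 326.8, 259.9], 'confidence': 0.64}
```

View pics/scene0.png

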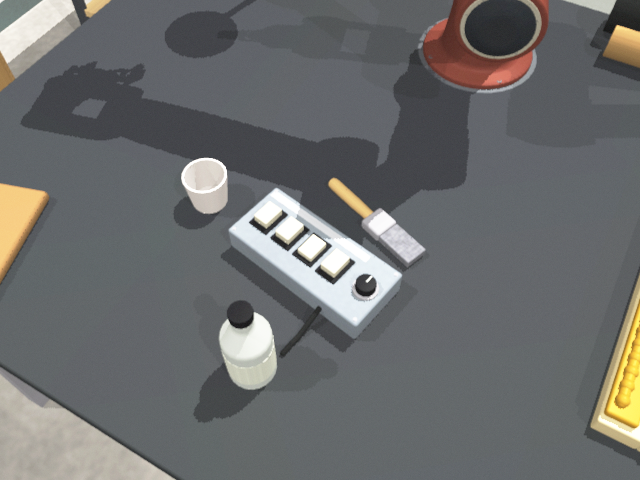

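View pics/side0.png

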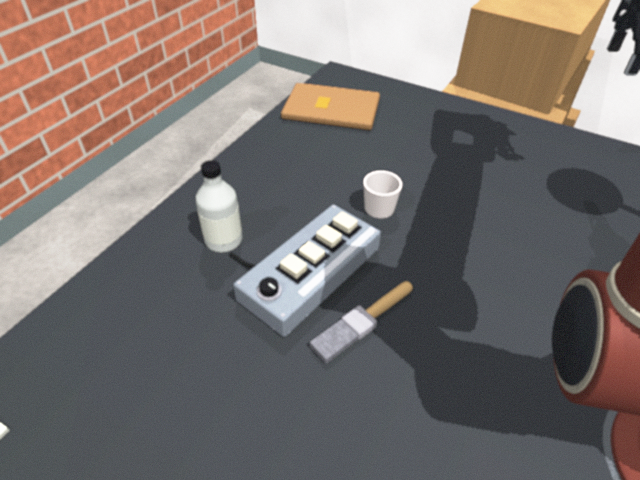

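```bash
cat > h.py <<'E'
import numpy as np
from plant import *
def cloud(c,d):
    p=camera_params(c);K=p['mtx'];T=p['world_from_camera']
    v,u=np.mgrid[:480,:640]
    x=(u-K[0,2])/K[0,0]*d; y=(v-K[1,2])/K[1,1]*d
    P=np.stack([x,-y,-d],-1)
    return P@T[:3,:3].T+T[:3,3]
E
python3 - <<'E'
from h import *
kb={'scene':[[318,249,351,277],[296,234,325,259],[273,216,301,243],[252,198,284,224]],'side':[[335,211,354,233],[314,226,342,248],[298,243,327,260],[281,255,307,275]]}
for c in kb:
    d=np.load(c+'0.npy');P=cloud(c,d)
    for b in kb[c]:
        cx,cy=(b[0]+b[2])//2,(b[1]+b[3])//2
        q=P[cy-4:cy+5,cx-4:cx+5].reshape(-1,3);print(c,(cx,cy),np.median(q,0).round(4))
    m=(P[...,2]>.045)&(P[...,2]<.075)&(d>0)
    b=[228,189,402,355] if c=='scene' else [232,205,379,338]
    mm=np.zeros_like(m);mm[b[1]:b[3],b[0]:b[2]]=1
    q=P[m&mm];
    import cv2
    print(len(q),cv2.minAreaRect((q[:,:2]*1000).astype(np.float32)))
E
```

```text
scene (334, 263) [0.6111 0.0116 0.0681]
scene (310, 246) [ 0.5997 -0.0347  0.0625]
scene (287, 229) [ 0.593  -0.0771  0.0681]
scene (268, 211) [ 0.5793 -0.1188  0.0681]
10685 ((652.0389404296875, -41.35575866699219), (250.27305603027344, 222.49415588378906), 79.019775390625)
side (344, 222) [ 0.5777 -0.1146  0.0699]
side (328, 237) [ 0.5843 -0.0698  0.0696]
side (312, 251) [ 0.5939 -0.0338  0.0642]
side (294, 265) [0.6008 0.0111 0.0697]
7857 ((647.42431640625, -42.86558532714844), (251.08265686035156, 213.82875061035156), 79.07284545898438)
```

Both pictures show the box with the knob at the near-right end (scene ≈365,285) and the four keys running away from it. The bottle is behind the box, the cup is past the far end and the brush is in front. Depth suggests that the second key from the knob is about 6 mm low. Next I fit the box pose.

```bash
python3 - <<'E'
from h import *
import cv2
from scipy.optimize import minimize
for c,b in (('scene',[228,189,402,355]),('side',[232,205,379,338])):
    d=np.load(c+'0.npy');P=cloud(c,d);im=cv2.imread(f'pics/{c}0.png').astype(int)
    mm=np.zeros(d.shape,bool);mm[b[1]:b[3],b[0]:b[2]]=1
    z=P[...,2]; near=(P[...,0]>.48)&(P[...,0]<.72)&(abs(P[...,1]+.04)<.17)&mm
    q=P[near&(abs(z-.0515)<.004)]
    r=cv2.minAreaRect((q[:,:2]*1000).astype(np.float32)); print(c,'boxtop',len(q),r, np.median(q[:,2]))
    cream=(im.min(-1)>150)&(im[...,2]>=im[...,0]+3)&near&(z>.056)&(z<.075)
    n,l,st,ce=cv2.connectedComponentsWithStats(cream.astype(np.uint8))
    for i in range(1,n):
        if st[i,4]>40:
            k=P[l==i]; r=cv2.minAreaRect((k[:,:2]*1000).astype(np.float32)); print(st[i,4],ce[i].round(),np.median(k,0).round(4),[np.round(x,1) for x in r])
    kn=P[near&(im.max(-1)<60)&(z>.062)];print('knob',len(kn),np.median(kn,0) if len(kn) else 0)
    for n in ('bottle','pot'):
        for o in outline_of(c,n)[:1]:
            k=P[o['region']&(d>0)];k=k[k[:,2]>.02]; print(n,o['confidence'],k[:,:2].min(0).round(3),k[:,:2].max(0).round(3),k[:,2].max())
E
```

```text
scene boxtop 7985 ((598.34375, -30.701553344726562), (249.73204040527344, 110.5270004272461), 78.85926818847656) 0.05032473206454924
155 [268. 216.] [ 0.59   -0.111   0.0653] [array([ 580.9, -119.8]), array([28.3, 37.5]), np.float64(77.8)]
152 [289. 232.] [ 0.5999 -0.0686  0.0655] [array([588.9, -75.7]), array([27.1, 38. ]), np.float64(81.1)]
122 [311. 249.] [ 0.6045 -0.0289  0.0603] [array([597.5, -32.7]), array([27.8, 37.3]), np.float64(79.4)]
139 [334. 266.] [0.6204 0.0174 0.0651] [array([606.6,  10.6]), array([26. , 35.3]), np.float64(78.8)]
knob 53 [0.62843115 0.06834907 0.06574374]
bottle 0.87 [ 0.746 -0.055] [0.814 0.01 ] 0.17255113694515178
pot 0.59 [ 0.53  -0.282] [ 0.602 -0.21 ] 0.06811794820731676
side boxtop 5649 ((596.7562866210938, -33.13380432128906), (251.10470581054688, 110.73504638671875), 78.95942687988281) 0.05205334675591666
277 [345. 221.] [ 0.577  -0.1196  0.0695] [array([ 579.4, -122.2]), array([30.1, 36.1]), np.float64(82.6)]
302 [329. 234.] [ 0.5858 -0.0761  0.0696] [array([588.2, -77.8]), array([28.5, 36.4]), np.float64(82.1)]
305 [311. 251.] [ 0.5953 -0.0338  0.0635] [array([598.1, -36.1]), array([28.3, 40.7]), np.float64(80.5)]
355 [293. 264.] [0.6026 0.0094 0.0694] [array([604.4,   6.7]), array([28.8, 36.9]), np.float64(79.1)]
knob 162 [0.61448774 0.06887191 0.0691306 ]
bottle 0.8 [ 0.743 -0.053] [0.807 0.008] 0.1740805892125888
pot 0.8 [ 0.531 -0.285] [ 0.6   -0.213] 0.069423074836374
```

>>> play_rows(
  deltas=[
    [[0.025, 0.041, 0], 0.15],
    [[0.05, 0.082, 0], 0.3],
    [[0.075, 0.123, 0], 0.45],
    [[0.1, 0.164, 0], 0.6],
    [[0.125, 0.205, 0], 0.75],
  ],
  grip=-1,
)

```text
time: 1.12
tool_pos: [0.3855, -0.3621, 0.2315]
tool_rot: [0.0, 0.83, 0.558, 0.0]
contact_force: [0.2, -0.9, 0.4]
gripper_width: 0.001
```

>>> play_rows(
  deltas=[
    [[0.025, 0.041, 0], 0.1],
    [[0.05, 0.082, 0], 0.198],
    [[0.075, 0.123, 0], 0.198],
    [[0.1, 0.164, 0], 0.198],
    [[0.125, 0.205, 0], 0.198],
  ],
)

```text
time: 1.75
tool_pos: [0.5106, -0.157, 0.2316]
tool_rot: [0.0, 0.772, 0.635, 0.0]
contact_force: [0.2, 0.6, -0.8]
gripper_width: -0.003
```

>>> play_rows(
  deltas=[
    [[0.025, 0.041, 0], 0],
    [[0.05, 0.082, -0.01], 0],
    [[0.075, 0.123, -0.03], 0],
    [[0.096, 0.167, -0.06], 0],
    [[0.096, 0.167, -0.09], 0],
  ],
)

```text
time: 2.38
tool_pos: [0.607, 0.0115, 0.1407]
tool_rot: [0.0, 0.771, 0.637, 0.001]
contact_force: [-0.4, -0.5, 0.1]
gripper_width: 0.003
```

```bash
python3 - <<'E'
from h import *
import cv2
s=status.state();w,x,y,z=s['tool_rot'];print(s['time'],s['tool_pos'],s['contact_force'],s['gripper_width'],np.degrees(np.arctan2(2*(x*y+w*z),1-2*(y*y+z*z))),s['joint_pos'])
im,d=grab_frame('scene');cv2.imwrite('pics/scene1.png',im[120:400,150:500])
im,d=grab_frame('wrist');cv2.imwrite('pics/wrist1.png',im)
E
```

```text
2.375 [0.60697601 0.01151247 0.14074333] [-0.42572212 -0.49601401  0.13339074] 0.003262809956634712 79.1208692162678 [-1.03838821e-01  8.11888008e-02  1.73808443e+00  6.08958760e-04
  1.32125008e+00  8.58881004e-02]
```

View pics/wrist1.png

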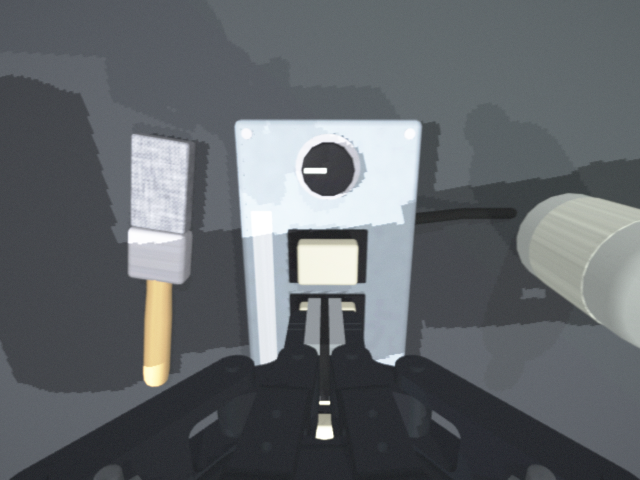

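View pics/scene1.png

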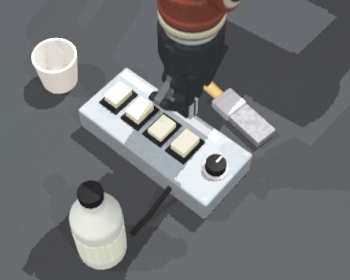

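The wrist view shows the shut fingers on the box's centreline (column ≈327), over the key next to the knob. I descend with force checks.

>>> play_rows(
  deltas=[
    [[-0.001, -0.002, -0.04], 0],
    [[-0.001, -0.002, -0.068], 0],
    [[-0.001, -0.002, -0.068], 0],
    [[-0.001, -0.002, -0.068], 0],
  ],
)

```text
time: 2.98
tool_pos: [0.6062, 0.0061, 0.0756]
tool_rot: [0.001, 0.772, 0.635, 0.001]
contact_force: [0.3, -0.1, 0.9]
gripper_width: 0.001
```

>>> play_rows(
  deltas=[
    [[0, 0, -0.002], 0],
    [[0, 0, -0.003], 0],
    [[0, 0, -0.003], 0],
  ],
)

```text
time: 3.35
tool_pos: [0.6051, 0.0066, 0.0708]
tool_rot: [0.0, 0.772, 0.635, 0.0]
contact_force: [0.2, -0.1, 1.1]
gripper_width: 0.001
```

>>> play_rows(
  deltas=[
    [[0, 0, -0.001], 0],
    [[0, 0, -0.0015], 0],
    [[0, 0, -0.0015], 0],
  ],
)

```text
time: 3.72
tool_pos: [0.6048, 0.0066, 0.0687]
tool_rot: [-0.0, 0.772, 0.635, -0.0]
contact_force: [-0.4, -0.4, -0.0]
gripper_width: 0.001
```

>>> play_rows(
  deltas=[
    [[0, 0.002, -0.001], 0],
    [[0, 0.002, -0.001], 0],
  ],
)

```text
time: 3.98
tool_pos: [0.605, 0.0086, 0.0681]
tool_rot: [0.0, 0.772, 0.635, 0.0]
contact_force: [-0.9, -1.3, 2.0]
gripper_width: -0.004
```

>>> play_rows(
  deltas=[
    [[0, 0, -0.001], 0],
    [[0, 0, -0.001], 0],
  ],
)

```text
time: 4.22
tool_pos: [0.605, 0.0086, 0.067]
tool_rot: [0.0, 0.772, 0.635, 0.0]
contact_force: [-0.5, -0.3, 3.3]
gripper_width: 0.001
```

Key 1 reacts at the raised height (3 N at 67 mm). On to key 2.

>>> play_rows(
  deltas=[
    [[0, 0, 0.014], 0],
    [[-0.0045, -0.022, 0.014], 0],
    [[-0.0085, -0.043, 0.014], 0],
    [[-0.0085, -0.043, 0.008], 0],
    [[-0.0085, -0.043, 0.003], 0],
  ],
)

```text
time: 4.85
tool_pos: [0.5958, -0.0349, 0.0689]
tool_rot: [-0.001, 0.773, 0.635, -0.0]
contact_force: [-0.5, 0.1, 0.4]
gripper_width: 0.0
```

>>> play_rows(
  deltas=[
    [[0, 0, -0.001], 0],
    [[0, 0, -0.002], 0],
    [[0, 0, -0.002], 0],
  ],
)

```text
time: 5.22
tool_pos: [0.5964, -0.0341, 0.0678]
tool_rot: [0.0, 0.772, 0.636, 0.0]
contact_force: [0.5, 0.6, -0.7]
gripper_width: 0.002
```

>>> play_rows(
  deltas=[
    [[0, 0, -0.001], 0],
    [[0, 0, -0.001], 0],
  ],
)

```text
time: 5.48
tool_pos: [0.5964, -0.0343, 0.0668]
tool_rot: [0.0, 0.772, 0.635, 0.0]
contact_force: [1.0, -0.5, -0.9]
gripper_width: -0.004
```

No contact at 66.8 mm, so key 2 is low. I continue slowly.

>>> play_rows(
  deltas=[
    [[0, 0, -0.001], 0],
    [[0, 0, -0.002], 0],
    [[0, 0, -0.003], 0],
    [[0, 0, -0.003], 0],
  ],
)

```text
time: 5.98
tool_pos: [0.5963, -0.0344, 0.0636]
tool_rot: [-0.0, 0.772, 0.635, -0.0]
contact_force: [-1.2, -0.3, 0.3]
gripper_width: -0.0
```

>>> play_rows(
  deltas=[
    [[0, 0, -0.0005], 0],
    [[0, 0, -0.0005], 0],
  ],
)

```text
time: 6.22
tool_pos: [0.5964, -0.0344, 0.0633]
tool_rot: [0.0, 0.772, 0.635, -0.0]
contact_force: [0.2, -0.1, 0.6]
gripper_width: 0.001
```

>>> play_rows(
  deltas=[
    [[0, 0, -0.0005], 0],
    [[0, 0, -0.0005], 0],
  ],
)

```text
time: 6.48
tool_pos: [0.5963, -0.0344, 0.0628]
tool_rot: [-0.0, 0.772, 0.635, -0.0]
contact_force: [-0.4, 0.4, 0.4]
gripper_width: -0.001
```

```bash
python3 -c "
from plant import *
s=status.state();print(s['contact_force'],s['tool_pos'])"
```

```text
[-0.37507743  0.44211032  0.41265005] [ 0.59632575 -0.03440128  0.06278306]
```

>>> play_rows(
  deltas=[
    [[0, 0, -0.0005], 0],
    [[0, 0, -0.0005], 0],
  ],
)

```text
time: 6.72
tool_pos: [0.5963, -0.0344, 0.0622]
tool_rot: [-0.0, 0.772, 0.635, -0.0]
contact_force: [-0.3, 0.3, -0.4]
gripper_width: -0.002
```

>>> play_rows(
  deltas=[
    [[0, 0, -0.0004], 0],
    [[0, 0, -0.0004], 0],
  ],
)

```text
time: 6.98
tool_pos: [0.5964, -0.0344, 0.0621]
tool_rot: [-0.0, 0.772, 0.635, -0.0]
contact_force: [-1.1, 0.5, 2.4]
gripper_width: -0.008
```

>>> play_rows(
  deltas=[
    [[0, 0, 0], 0],
  ],
)

```text
time: 7.1
tool_pos: [0.5964, -0.0344, 0.0621]
tool_rot: [-0.0, 0.772, 0.635, -0.0]
contact_force: [-2.1, -0.8, 2.2]
gripper_width: -0.003
```

Key 2 bears 2.3 N without moving at 62 mm, so it is the latched one. On to key 3.

>>> play_rows(
  deltas=[
    [[0, 0, 0.019], 0],
    [[-0.0045, -0.022, 0.019], 0],
    [[-0.0085, -0.043, 0.019], 0],
    [[-0.0085, -0.043, 0.012], 0],
    [[-0.0085, -0.043, 0.0075], 0],
  ],
)

```text
time: 7.72
tool_pos: [0.5874, -0.0773, 0.0686]
tool_rot: [-0.001, 0.772, 0.635, -0.0]
contact_force: [0.1, 0.3, 0.1]
gripper_width: -0.001
```

>>> play_rows(
  deltas=[
    [[0, 0, -0.001], 0],
    [[0, 0, -0.001], 0],
  ],
)

```text
time: 7.98
tool_pos: [0.5878, -0.0769, 0.0682]
tool_rot: [-0.0, 0.772, 0.636, -0.0]
contact_force: [-0.5, -0.2, -0.4]
gripper_width: 0.001
```

>>> play_rows(
  deltas=[
    [[0, 0, -0.001], 0],
    [[0, 0, -0.001], 0],
  ],
)

```text
time: 8.22
tool_pos: [0.588, -0.077, 0.0676]
tool_rot: [-0.0, 0.772, 0.635, 0.0]
contact_force: [-0.6, 1.5, 2.2]
gripper_width: -0.001
```

>>> play_rows(
  deltas=[
    [[0, 0, -0.0006], 0],
    [[0, 0, -0.0006], 0],
  ],
)

```text
time: 8.48
tool_pos: [0.588, -0.0771, 0.0669]
tool_rot: [-0.0, 0.772, 0.635, 0.0]
contact_force: [0.2, 0.8, 2.3]
gripper_width: 0.002
```

>>> play_rows(
  deltas=[
    [[0, 0, 0.014], 0],
    [[-0.0045, -0.022, 0.014], 0],
    [[-0.0085, -0.043, 0.014], 0],
    [[-0.0085, -0.043, 0.008], 0],
    [[-0.0085, -0.043, 0.002], 0],
  ],
)

```text
time: 9.1
tool_pos: [0.5791, -0.1204, 0.0682]
tool_rot: [-0.0, 0.772, 0.635, -0.0]
contact_force: [-0.8, 0.4, -0.5]
gripper_width: -0.001
```

>>> play_rows(
  deltas=[
    [[0, 0, -0.001], 0],
    [[0, 0, -0.0015], 0],
  ],
)

```text
time: 9.35
tool_pos: [0.5791, -0.1201, 0.0672]
tool_rot: [-0.0, 0.772, 0.636, -0.0]
contact_force: [-1.2, -1.6, 2.8]
gripper_width: 0.001
```

Key 4 is raised too (2.8 N). I hold one row to confirm it, then lift and look.

>>> play_rows(
  deltas=[
    [[0, 0, -0.0005], 0],
    [[0, 0, -0.0005], 0],
  ],
)

```text
time: 9.6
tool_pos: [0.5793, -0.1201, 0.0669]
tool_rot: [-0.0, 0.772, 0.635, 0.0]
contact_force: [-1.7, -0.0, 2.1]
gripper_width: 0.002
```

>>> play_rows(
  deltas=[
    [[0, 0, 0.02], 0],
    [[0, 0, 0.05], 0],
    [[-0.05, -0.03, 0.09], 0],
    [[-0.09, -0.05, 0.11], 0],
    [[-0.09, -0.05, 0.11], 0],
  ],
)

```text
time: 10.22
tool_pos: [0.4894, -0.1723, 0.1812]
tool_rot: [0.004, 0.773, 0.634, 0.001]
contact_force: [1.4, -0.8, -0.7]
gripper_width: -0.002
```

```bash
cat > kz.py <<'E'
from h import *
import cv2,sys
s=status.state();print(s['time'],s['tool_pos'],s['contact_force'])
for c in ('scene','side'):
    im,d=grab_frame(c);P=cloud(c,d);cv2.imwrite(f'pics/{c}{sys.argv[1]}.png',im[100:420,140:540])
    for n,k in enumerate([(.6056,.0092),(.5971,-.034),(.5886,-.0771),(.5802,-.1203)]):
        m=(np.hypot(P[...,0]-k[0],P[...,1]-k[1])<.008)&(d>0); print(c,n+1,m.sum(),np.median(P[m][:,2]).round(4) if m.any() else None)
E
python3 kz.py 2
```

```text
10.225 [ 0.48944798 -0.17226887  0.18120973] [ 1.43397262 -0.81775489 -0.74463187]
scene 1 92 0.0679
scene 2 76 0.0622
scene 3 79 0.0683
scene 4 70 0.0679
side 1 60 0.07
side 2 54 0.064
side 3 52 0.07
side 4 49 0.0701
```

All four taps are done, and key 2 is still the only one down. Back over it to press it.

>>> play_rows(
  deltas=[
    [[0.036, 0.045, 0], 0],
    [[0.072, 0.09, -0.02], 0],
    [[0.107, 0.136, -0.05], 0],
    [[0.107, 0.136, -0.09], 0],
    [[0.107, 0.136, -0.1], 0],
  ],
)

```text
time: 10.95
tool_pos: [0.5941, -0.0323, 0.0721]
tool_rot: [-0.003, 0.771, 0.636, -0.003]
contact_force: [-0.1, -0.2, 0.4]
gripper_width: -0.004
```

>>> play_rows(
  deltas=[
    [[0, 0, 0], 0],
    [[0, 0, -0.002], 0],
    [[0, 0, -0.004], 0],
    [[0, 0, -0.004], 0],
  ],
)

```text
time: 11.45
tool_pos: [0.5967, -0.0348, 0.0737]
tool_rot: [0.001, 0.772, 0.635, 0.0]
contact_force: [-0.7, 0.4, -0.0]
gripper_width: 0.005
```

>>> play_rows(
  deltas=[
    [[0, 0, -0.004], 0],
    [[0, 0, -0.008], 0],
    [[0, 0, -0.011], 0],
    [[0, 0, -0.013], 0],
    [[0, 0, -0.014], 0],
  ],
)

```text
time: 12.08
tool_pos: [0.5961, -0.0344, 0.0591]
tool_rot: [-0.0, 0.772, 0.635, -0.0]
contact_force: [-3.9, 0.1, 5.5]
gripper_width: -0.001
```

>>> play_rows(
  deltas=[
    [[0, 0, -0.001], 0],
    [[0, 0, -0.001], 0],
  ],
)

```text
time: 12.32
tool_pos: [0.5962, -0.0343, 0.0583]
tool_rot: [-0.0, 0.772, 0.635, -0.0]
contact_force: [-4.1, 0.1, 6.3]
gripper_width: -0.003
```

Pressed home (58.3 mm, about 6 N). I lift straight up and check.

>>> play_rows(
  deltas=[
    [[0, 0, 0.01], 0],
    [[0, 0, 0.03], 0],
    [[-0.03, -0.03, 0.08], 0],
    [[-0.08, -0.08, 0.12], 0],
    [[-0.12, -0.13, 0.13], 0],
  ],
)

```text
time: 12.95
tool_pos: [0.491, -0.1487, 0.1862]
tool_rot: [0.003, 0.772, 0.636, 0.001]
contact_force: [0.1, -1.1, 0.7]
gripper_width: 0.002
```

>>> play_rows(
  deltas=[
    [[0, 0, 0], 0],
    [[0, 0, 0], 0],
    [[0, 0, 0], 0],
  ],
)

```text
time: 13.32
tool_pos: [0.4908, -0.1466, 0.1818]
tool_rot: [-0.0, 0.772, 0.636, -0.0]
contact_force: [0.5, 0.4, 0.4]
gripper_width: -0.003
```

```bash
python3 kz.py 3
```

```text
13.325 [ 0.4908449  -0.14664788  0.18181618] [0.45542093 0.40352113 0.39137498]
scene 1 82 0.0682
scene 2 76 0.0679
scene 3 75 0.0682
scene 4 70 0.0677
side 1 57 0.0697
side 2 58 0.0699
side 3 49 0.07
side 4 49 0.0701
```

View pics/scene3.png

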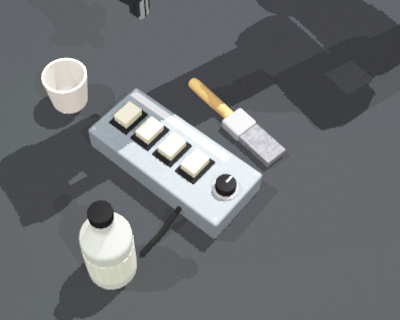

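All four keys are level in the picture, and the bottle, brush and cup are where they were. The gripper is well clear at the top.

```bash
python3 -c "
from plant import *
print(ticket.job_done())"
```

```text
the job is handed in; nothing more can be done
None
```

The latched key was the second from the knob. I pressed it home, it sprang back up, and the job is handed in at about 13.4 s; no verdict was reported.

- **Taps:** I tapped all four keys in order from the knob with the shut fingertips, at about 2–3 N each. Keys 1, 3 and 4 gave by about 1 mm from the raised height. Key 2 stood still at 62 mm under about 2.3 N. A look after the fourth tap, with the fingers clear, showed it still down.
- **Press:** I pushed key 2 down to 58.3 mm at about 6 N, then lifted off.
- **Last checks:** The scene camera's depth puts all four key tops at 67.7–68.2 mm. The side camera reads 69.7–70.1 mm, about 2 mm higher throughout, which is within its calibration error. In the last scene picture the bottle, brush and cup look unmoved; I did not measure them again. The arm is clear of everything, with force readings at noise level.

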